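# Mark the brass coupon with the spring punch

### The job

Take the spring punch out of its sloping rest and hold it upright with its point inside the black ring on the brass coupon. Press straight down until its spring trips and the point snaps back into the barrel, then lay the punch back in its rest, on its slope with the point down, and let go. Do not touch the aluminium coupon with the punch, do not ram the punch into the brass one, and do not disturb anything else on the bench.

Things in the scene. Friction and masses are not known exactly. Their poses are not given: they have to be found in the camera images.
- punch_grip (a point): Spring punch: a steel cylinder 22 mm in diameter and 160 mm long (15 mm of it the brass point when out), 0.18 kg, with a black cap, two blue bands and a knurled band round the place to grip. This point is the middle of the knurled band, on the axis, 120 mm from the tip of the point when out and 40 mm below the top of the cap. Its z axis runs along the punch from the point to the cap.
- punch_tip (a point): The tip of the punch's brass point (8 mm thick, end 4 mm wide), on the punch's axis; it moves with the point. z along the punch towards the cap.
- punch_nose (a joint): How far the point is pushed into the barrel, m: 0 out (set), 0.010 fully in (tripped). Pushing it takes about 7 N to start, rises to about 10 N at 2 to 3 mm and then eases; at about 5 mm the spring trips: the point snaps in to 0.010 by itself, the force vanishes, and it stays in. Tripped, the punch is 10 mm shorter.
- rest_cradle: Grey sloping open channel of the punch's rest; the punch starts lying in it, point down. Origin: where the tip of a punch in it stands, on the punch's axis, 35 mm above the bench. z: up along the channel, 28 degrees from vertical, towards the robot; y: level, across; x: out of its open side. Inside: floor z = 0, back x = -11, side walls y = +-15 out to x = +5 mm, all ending at z = 82 mm.
- brass_coupon_mark (a point): Centre of the black ring (12 mm inside) with a cross on the brass test coupon, on its top face, 34 mm above the bench. The coupon is yellow metal, 122 x 40 x 8 mm, waisted, fixed on an immovable grey steel block 136 x 60 x 26 mm; the ring lies on its end tab nearer the robot, 38 mm in -x from the middle of the block. x along the coupon, z up.
- alu_coupon_mark (a point): The same ring on the other coupon, which is silver-coloured aluminium on an equal block; not to be touched by the punch.
- brass_coupon: The brass coupon with its block; origin under the middle of the block.
- alu_coupon: The aluminium coupon with its block; origin under the middle of the block.
- punch: The whole punch, with its point; origin at the tip of the point when out, z along the punch towards the cap.
- petri_red: Bystander: small clear dish with red pieces, 55 mm across, 15 mm high; origin under its centre.
- marker: Bystander: blue marker pen lying, 132 x 13 x 15 mm; origin under its middle.
- dropper: Bystander: dropper bottle with black bulb, 33 mm across, 95 mm high; origin under its centre.
- tip_box: Bystander: dark blue pipette-tip box, 88 x 126 x 48 mm; origin under its centre.
- calculator: Bystander: black pocket calculator lying, 85 x 145 x 18 mm; origin under its centre.
- rest: The rest's fixed dark base plate, 110 x 70 x 10 mm, on the bench; origin on the bench straight under the channel's origin; the plate reaches 75 mm towards -x and 35 mm towards +x of it.
- microscope_mid (a point): Middle of the white and black microscope that stands fixed on the bench, 310 mm along x, 140 mm along y, 340 mm high. Keep clear of it.

How it is judged:
By the outcome, as a careful person would: the job done as asked, in the order asked, and still so for the second after the job is handed in, with the robot touching nothing.
It also fails if it takes over 51 s, if anything falls off the work surface, if the arm or the gripper's body presses on something with over 40 N, if the wrist force passes 120 N, or if a joint passes its speed limit or range.

### The arm

A 7-joint arm with a two-finger parallel gripper is mounted at the origin on a cart in front of the work surface, level with it; the furniture and walls round the work are solid. World frame = base frame: x ahead of the robot, y to its left, z up, the work surface at z = 0. Lengths are in m, angles in rad, forces in N, time in s.
With the tool pointing down it reaches from about 0.425 to 0.975 m from the base axis. Payload 16.7 kg.
Tool frame: the origin (TCP) lies at the very end of the fingers, on their centre line; the grasp point (between the pads) lies env.hold_point_z behind it (env.hold_point_z is the distance from the TCP to the grasp point, in m); x points along the fingers, z is the direction in which the jaws open and shut, and the axes are right-handed (so a half turn about x gives the same grasp; the last joint's range is limited). The gripper opens to 85 mm and grips with 20 to 120 N. Pads are 22 mm wide; open, the fingers measure 114 mm over their backs; the gripper's body (76 mm by 85 mm) begins 54 mm behind the grasp point. The pads swing forward as they close: fully open they stand 13 mm farther back than shut.
Start: joints at [-1.377, 0.426, 0.074, 1.606, -0.034, 1.111, -0.067], TCP at [0.228, 0.635, 0.231] pointing down, gripper open.
Joint ranges: [-2.85, 2.85], [-0.5, 2.14], [-1.23, 1.37], [0.21, 2.46], [-1.02, 4.16], [0.16, 2.05], [-2.73, 2.73]. Speed limits (rad/s): [1.89, 1.89, 2.39, 2.39, 3.01, 3.01, 3.01].

### API

Orientations are given as a rotation vector (axis times angle).
In Python, from workcell import env, capture, calibration gives the robot as it stands.
- The arm moves only by the tool jog_arm, never from a script. Its argument "series" is a list of rows, each a list of 3 entries, a list of its own where there are three numbers: the turn, a rotation vector about the tool's x, y, z in degrees, then the shift along the tool's x, y, z in m, then the opening in per cent of the stroke, from 0 (shut) to 100 (fully open). In form: [[[ax, ay, az], [dx, dy, dz], grip], ...]. A call has 1 to 12 rows; each row shifts and turns the commanded pose from where the row before left it, along the tool's axes as they then stand; what a row does not reach is not made up. A row lasts 1/10 s, in which the tool goes at most 50 mm and 8.59 degrees, less where a joint would pass 70% of its speed; a pose out of reach is approached as far as the arm can. A call is refused whole if a number of a shift passes 0.05 or a number of a turn 8.59, either way. A call with a gripper value outside its range is refused whole. The fingers move at their own pace and stop on an object; "newtons" is the grip in N (left out, the last holds). Time passes only in rows, so rows that do not move let the fingers close. It gives the time, the measured TCP pose, the force and the opening at its end, in the units of the state.
- env.sense(): the state, without advancing time (a new reading comes with each control period).
- capture(name): name is "scene" or "top" or "wrist"; returns the picture (420x560x3 uint8, red, green, blue); there is no depth.
- calibration(name): a dict with "mtx" (3x3 intrinsics, pixels), "cam_to_world" (4x4, takes a point from camera to world coordinates). Camera axes: x right, y down, z forward; pixel columns grow to the right and rows downward; lengths in m; the calibration is good to about 2 mm. A picture is of the moment at which its call begins: read the wrist's pose just before it. calibration takes no time and is no camera call; for the wrist camera it gives the pose at the moment of the call.
- env.sign_off(): hands the job in, once; it reports no verdict.
The state is a dict: "t": time; "q": joint angles; "dq": joint speeds; "effort": joint torques, N m; "ee_pos": TCP position; "tcp_rot": TCP orientation; "ft_force": force on the tool from outside, world axes, zero at the start; "moment": the same for the moment, N m; "opening": finger opening in m.
Only numpy, scipy, OpenCV 4.12 (cv2) and the standard library are available. Lean on these libraries where they do the work, as an engineer would, in place of code of your own. Each camera call takes 0.05 s, during which the arm holds its last target.

## Working session

There is one attempt and no reset: what is moved stays moved. The work goes in short steps, Python scripts to look and compute and a tool call to move; the robot and the scene stay as the last step left them, time stands still between calls to the robot, and variables do not carry over. Pictures are saved under pics/ and viewed, and the job is handed in when it is done.

Besides the shell and the picture viewer there is one more tool, called after ">>>" as name(argument=value, ...) on one line, values as JSON. jog_arm: Moves the arm, as the interface text tells. Its arguments: {"type":"object","properties":{"series":{"type":"array","items":{"type":"array"}},"newtons":{"type":"number"}},"required":["series"]}

```bash
ls; mkdir -p pics
python3 - <<'E'
from workcell import env,capture,calibration
import cv2
print(env.hold_point_z,{k:v for k,v in env.sense().items() if k in('t','ee_pos','tcp_rot','ft_force','opening')})
for n in("scene","top","wrist"):
    c=calibration(n);print(n,c['mtx'].round(1).tolist(),c['cam_to_world'].round(4).tolist())
    cv2.imwrite(f"pics/{n}0.png",capture(n)[:,:,::-1])
E
```

```text
pics
0.0187 {'t': 0.0, 'ee_pos': array([0.22739472, 0.63508434, 0.23058086]), 'tcp_rot': array([-0.95317793,  1.35352674,  0.95173389]), 'ft_force': array([ 0.14094378, -0.05308274, -0.68527977]), 'opening': 0.08556033565325265}
scene [[447.3, 0.0, 281.4], [0.0, 447.3, 218.9], [0.0, 0.0, 1.0]] [[0.6321, -0.5081, 0.585, -0.1433], [-0.7747, -0.4299, 0.4637, -0.646], [0.0159, -0.7463, -0.6654, 0.907], [0.0, 0.0, 0.0, 1.0]]
top [[418.7, 0.0, 279.3], [0.0, 418.7, 217.6], [0.0, 0.0, 1.0]] [[0.0254, -0.9948, 0.0986, 0.4539], [-0.9992, -0.0282, -0.0277, -0.0954], [0.0304, -0.0978, -0.9947, 1.1878], [0.0, 0.0, 0.0, 1.0]]
wrist [[326.5, 0.0, 282.7], [0.0, 326.5, 210.8], [0.0, 0.0, 1.0]] [[0.3366, 0.895, 0.2927, 0.1519], [0.9417, -0.3195, -0.1058, 0.663], [-0.0011, 0.3112, -0.9503, 0.3722], [0.0, 0.0, 0.0, 1.0]]
```

View pics/scene0.png

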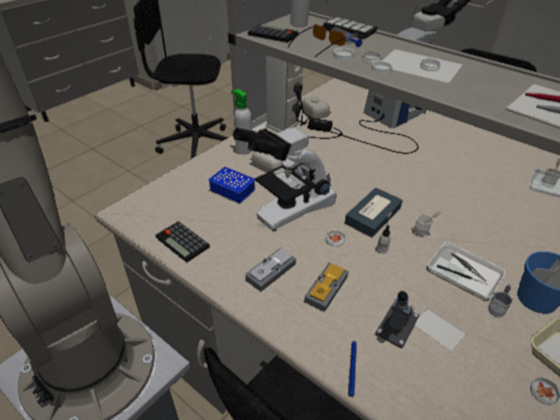

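View pics/top0.png

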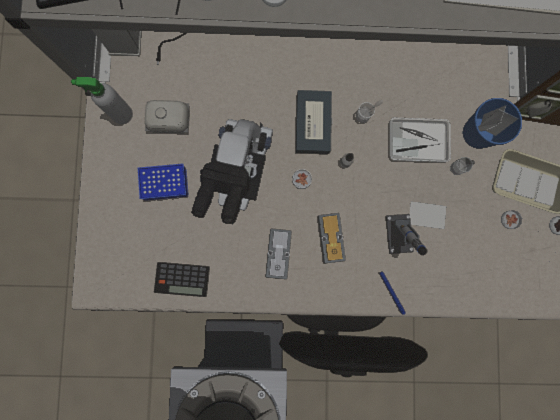

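View pics/wrist0.png

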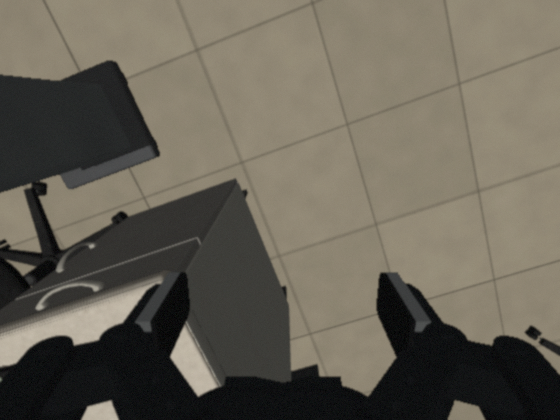

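The scene view shows the brass coupon at about (327,285) and the punch in its rest at about (400,310). In the top view the brass coupon is at (331,238), the aluminium one at (278,254) and the punch cap at (421,249). I'll enlarge both views and take rough positions.

```bash
cat > h.py <<'E'
import numpy as np,cv2
from workcell import env,capture,calibration
from scipy.spatial.transform import Rotation as R
def ray(c,u,v):
    T=c['cam_to_world'];d=T[:3,:3]@np.linalg.inv(c['mtx'])@[u,v,1.];return T[:3,3],d
def onz(c,u,v,z):
    o,d=ray(c,u,v);return o+d*(z-o[2])/d[2]
def tri(c1,p1,c2,p2):
    o1,d1=ray(c1,*p1);o2,d2=ray(c2,*p2)
    s=np.linalg.lstsq(np.c_[d1,-d2],o2-o1,rcond=None)[0]
    a,b=o1+s[0]*d1,o2+s[1]*d2
    return (a+b)/2,np.linalg.norm(a-b)
def proj(c,p):
    T=np.linalg.inv(c['cam_to_world']);q=c['mtx']@(T[:3,:3]@p+T[:3,3]);return q[:2]/q[2]
def st():
    s=env.sense();return {k:(np.round(s[k],4).tolist()) for k in('t','ee_pos','tcp_rot','ft_force','opening','q')}
E
python3 - <<'E'
from h import *
a=cv2.imread('pics/top0.png')[190:310,250:450];b=cv2.imread('pics/scene0.png')[240:360,290:470]
cv2.imwrite('pics/ztop.png',cv2.resize(a,None,fx=4,fy=4,interpolation=2));cv2.imwrite('pics/zsc.png',cv2.resize(b,None,fx=4,fy=4,interpolation=2))
im=cv2.imread('pics/top0.png');hsv=cv2.cvtColor(im,cv2.COLOR_BGR2HSV)
m=cv2.inRange(hsv,(15,120,90),(32,255,255));n,l,s,ce=cv2.connectedComponentsWithStats(m)
c=calibration('top')
for i in range(1,n):
    if s[i,4]>100:
        print(s[i],ce[i],onz(c,*ce[i],.034)); pts=np.argwhere(l==i)[:,::-1].astype(np.float32);r=cv2.minAreaRect(pts);print(r,[onz(c,*p,.034).round(3).tolist() for p in cv2.boxPoints(r)])
E
```

```text
[323 216  19  44 483] [331.86335404 236.73498965] [ 0.51917845 -0.27430639  0.034     ]
((331.9365539550781, 237.50820922851562), (43.15833282470703, 13.564961433410645), 82.64761352539062) [[0.573, -0.247, 0.034], [0.579, -0.285, 0.034], [0.461, -0.302, 0.034], [0.455, -0.264, 0.034]]
```

View pics/ztop.png

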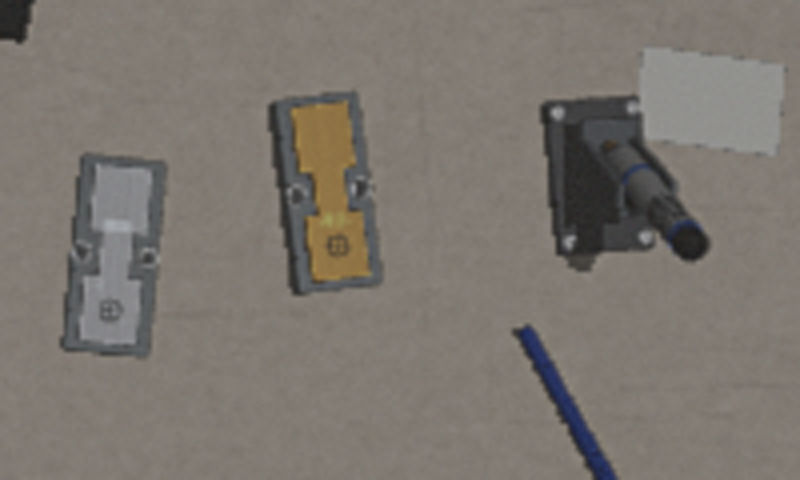

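View pics/zsc.png

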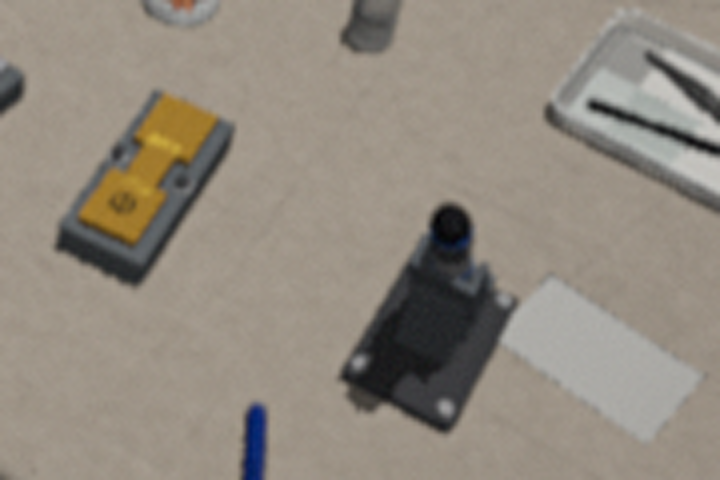

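Run:
```python
from h import *
ct,cs=calibration('top'),calibration('scene')
T=lambda x,y:(250+(x+.5)/4-.5,190+(y+.5)/4-.5)
S=lambda x,y:(290+(x+.5)/4-.5,240+(y+.5)/4-.5)
print('ring',onz(ct,*T(338,245),.034),onz(cs,*S(122,203),.034),tri(ct,T(338,245),cs,S(122,203)))
print('alu ring',onz(ct,*T(111,310),.034))
print('cap',tri(ct,T(688,240),cs,S(451,222)))
sc=[onz(ct,*T(*p),.010) for p in((558,113),(633,107),(569,242),(646,237))];print(np.round(sc,4))
sc2=[onz(cs,*S(*p),.010) for p in((505,300),(358,363),(446,407))];print(np.round(sc2,4))
d=(sc[0]+sc[1]-sc[2]-sc[3]);print('rest yaw',np.degrees(np.arctan2(d[1],d[0])), 'centre',np.mean(sc,0))
for nm,p in(('marker',(520,330)),('marker2',(610,480))):print(nm,onz(ct,*T(*p),.01))
s=env.sense();Rt=R.from_rotvec(s['tcp_rot']).as_matrix();print(Rt.round(3))
w=calibration('wrist')['cam_to_world'];print('cam in tool',(Rt.T@(w[:3,3]-s['ee_pos'])).round(4));print((Rt.T@w[:3,:3]).round(3))
```

```text
ring [ 0.48031498 -0.28108122  0.034     ] [ 0.47919096 -0.28050016  0.034     ] (array([ 0.4799556 , -0.28070638,  0.03352345]), np.float64(0.0011568414228115573))
alu ring [ 0.43190917 -0.1256281   0.034     ]
cap (array([ 0.48595277, -0.475929  ,  0.16596562]), np.float64(6.966850393186494e-05))
[[ 0.5787 -0.4412  0.01  ]
 [ 0.5846 -0.4952  0.01  ]
 [ 0.4872 -0.449   0.01  ]
 [ 0.4922 -0.504   0.01  ]]
[[ 0.5852 -0.4942  0.01  ]
 [ 0.4877 -0.4478  0.01  ]
 [ 0.4941 -0.5023  0.01  ]]
rest yaw 5.171002939418638 centre [ 0.53568241 -0.47232446  0.01      ]
marker [ 0.42461476 -0.41416965  0.01      ]
marker2 [ 0.32224793 -0.47764654  0.01      ]
[[-0.    -0.941  0.337]
 [-0.001  0.337  0.941]
 [-1.    -0.    -0.001]]
cam in tool [-0.1415  0.0805  0.0006]
[[-0.    -0.311  0.95 ]
 [ 0.001 -0.95  -0.311]
 [ 1.     0.     0.   ]]
```

```bash
cat >> h.py <<'E'
def plan(tp,tR,n,p0=None,R0=None,show=True):
    s=env.sense()
    p0=np.array(s['ee_pos']) if p0 is None else p0
    R0=R.from_rotvec(s['tcp_rot']) if R0 is None else R0
    rv=(R0.inv()*tR).as_rotvec(); p=p0;Rc=R0;rows=[]
    for i in range(1,n+1):
        pn=p0+(tp-p0)*i/n; Rn=R0*R.from_rotvec(rv*i/n)
        rows.append([np.degrees((Rc.inv()*Rn).as_rotvec()).round(2).tolist(),Rc.inv().apply(pn-p).round(4).tolist()]);p=pn;Rc=Rn
    if show:
        for r in rows:print(r)
    return rows
def rot(x,z):
    x=np.array(x,float);x/=np.linalg.norm(x);z=np.array(z,float);z-=x*(z@x);z/=np.linalg.norm(z)
    return R.from_matrix(np.c_[x,np.cross(z,x),z])
def down(deg): # tool z heading in world
    a=np.radians(deg);return rot([0,0,-1],[np.cos(a),np.sin(a),0])
E
python3 - <<'E'
from h import *
a=np.array([.40,.40,.38]);b=np.array([.44,.0,.38]);c=np.array([.42,-.40,.36])
print(st())
plan(a,down(70.3-44),6);print();plan(b,down(26.3-67),8,a,down(26.3));print();plan(c,down(-84.8),9,b,down(-40.7))
E
```

```text
{'t': 0.15, 'ee_pos': [0.2274, 0.6352, 0.2308], 'tcp_rot': [-0.9529, 1.3533, 0.9519], 'ft_force': [0.1492, -0.8589, 0.1832], 'opening': 0.0856, 'q': [-1.3765, 0.4266, 0.0738, 1.6064, -0.0341, 1.1108, -0.0671]}
[[7.33, -0.01, 0.0], [-0.0248, -0.0403, -0.0272]]
[[7.33, -0.01, 0.0], [-0.0248, -0.0434, -0.0219]]
[[7.33, -0.01, 0.0], [-0.0249, -0.0459, -0.0161]]
[[7.33, -0.01, 0.0], [-0.0249, -0.0476, -0.0101]]
[[7.33, -0.01, 0.0], [-0.0249, -0.0485, -0.004]]
[[7.33, -0.01, 0.0], [-0.0249, -0.0486, 0.0022]]

[[8.38, 0.0, 0.0], [0.0, -0.047, -0.0177]]
[[8.38, 0.0, 0.0], [0.0, -0.0491, -0.0106]]
[[8.38, 0.0, 0.0], [0.0, -0.0501, -0.0034]]
[[8.38, 0.0, 0.0], [0.0, -0.0501, 0.004]]
[[8.38, 0.0, 0.0], [0.0, -0.049, 0.0112]]
[[8.38, 0.0, 0.0], [0.0, -0.0468, 0.0182]]
[[8.37, 0.0, 0.0], [0.0, -0.0437, 0.0249]]
[[8.38, 0.0, 0.0], [0.0, -0.0396, 0.031]]

[[4.9, 0.0, 0.0], [0.0022, -0.0351, 0.0273]]
[[4.9, 0.0, 0.0], [0.0022, -0.0327, 0.0302]]
[[4.9, 0.0, 0.0], [0.0022, -0.03, 0.0329]]
[[4.9, 0.0, 0.0], [0.0022, -0.0271, 0.0353]]
[[4.9, 0.0, 0.0], [0.0022, -0.024, 0.0375]]
[[4.9, 0.0, 0.0], [0.0022, -0.0207, 0.0394]]
[[4.9, 0.0, 0.0], [0.0022, -0.0172, 0.041]]
[[4.9, 0.0, 0.0], [0.0022, -0.0136, 0.0424]]
[[4.9, 0.0, 0.0], [0.0022, -0.01, 0.0434]]
```

>>> jog_arm(series=[[[6.3,0,0],[-0.021,-0.034,-0.024],100],[[6.3,0,0],[-0.021,-0.037,-0.019],100],[[6.3,0,0],[-0.021,-0.039,-0.015],100],[[6.3,0,0],[-0.021,-0.04,-0.011],100],[[6.3,0,0],[-0.021,-0.041,-0.006],100],[[6.3,0,0],[-0.021,-0.042,-0.001],100],[[6.3,0,0],[-0.021,-0.042,0.003],100]])

```text
t: 0.85
ee_pos: [0.4019, 0.399, 0.3791]
tcp_rot: [-0.355, 1.542, 0.355]
ft_force: [-0.3, 2.1, -0.6]
opening: 0.085
```

>>> jog_arm(series=[[[8.4,0,0],[0,-0.046,-0.018],100],[[8.4,0,0],[0,-0.048,-0.011],100],[[8.4,0,0],[0,-0.049,-0.003],100],[[8.4,0,0],[0,-0.049,0.004],100],[[8.4,0,0],[0,-0.048,0.011],100],[[8.4,0,0],[0,-0.046,0.018],100],[[8.4,0,0],[0,-0.043,0.025],100],[[8.4,0,0],[0,-0.039,0.031],100]])

```text
t: 1.65
ee_pos: [0.4388, 0.0054, 0.3784]
tcp_rot: [0.565, 1.496, -0.564]
ft_force: [2.5, 0.5, -0.4]
opening: 0.0855
```

>>> jog_arm(series=[[[4.9,0,0],[0,-0.035,0.027],100],[[4.9,0,0],[0,-0.033,0.03],100],[[4.9,0,0],[0,-0.03,0.033],100],[[4.9,0,0],[0,-0.027,0.035],100],[[4.9,0,0],[0,-0.024,0.037],100],[[4.9,0,0],[0,-0.021,0.039],100],[[4.9,0,0],[0,-0.017,0.041],100],[[4.9,0,0],[0,-0.014,0.042],100],[[4.9,0,0],[0,-0.01,0.043],100],[[0,0,0],[0,0,0],100]])

```text
t: 2.65
ee_pos: [0.4126, -0.3936, 0.3776]
tcp_rot: [1.147, 1.246, -1.156]
ft_force: [0.0, 1.1, 0.1]
opening: 0.0855
```

Run:
```python
from h import *
print(st())
cv2.imwrite('pics/w1.png',capture('wrist')[:,:,::-1])
y=np.radians(5.17);O=np.array([.5356+.02*np.cos(y),-.4723+.02*np.sin(y),.035])
zt=np.array([-np.sin(np.radians(28))*np.cos(y),-np.sin(np.radians(28))*np.sin(y),np.cos(np.radians(28))])
c=calibration('wrist')
print('proj cap,grip',proj(c,O+.16*zt),proj(c,O+.12*zt),'ring',proj(c,np.array([.48,-.281,.034])))
tR=rot(-zt,[np.sin(y),-np.cos(y),0])
G=O+.12*zt; tcp=G-.0187*zt
print(O,G,tcp); P=tcp+.12*zt; print('standoff',P)
plan(P,tR,5)
```

```text
{'t': 2.65, 'ee_pos': [0.4126, -0.3936, 0.3776], 'tcp_rot': [1.1466, 1.2462, -1.1559], 'ft_force': [0.0419, 1.0716, 0.0579], 'opening': 0.0855, 'q': [-0.2904, 0.2793, 1.1784, 1.6919, -0.2585, 1.3479, -0.56]}
proj cap,grip [373.05489501 123.65397284] [365.92917618 104.07919815] ring [209.02643702 106.09151758]
[ 0.55551863 -0.47049778  0.035     ] [ 0.49941124 -0.47557433  0.14095371] [ 0.50815464 -0.47478323  0.12444259]
standoff [ 0.45204725 -0.47985979  0.2303963 ]
[[-0.07, 0.04, 5.64], [0.0295, 0.0063, 0.0183]]
[[-0.07, 0.04, 5.64], [0.0299, 0.0034, 0.0183]]
[[-0.07, 0.04, 5.64], [0.0301, 0.0004, 0.0183]]
[[-0.07, 0.04, 5.64], [0.03, -0.0026, 0.0183]]
[[-0.07, 0.04, 5.64], [0.0296, -0.0056, 0.0184]]
```

View pics/w1.png

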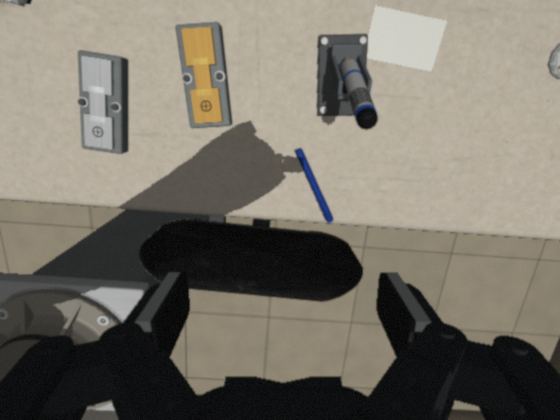

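The wrist view shows the ring at (206,106) against a predicted (209,106). The cap is at (366,117) against a predicted (373,124). I'll go to the standoff on the punch axis and refine there.

>>> jog_arm(series=[[[0,0,5.6],[0.03,0.006,0.018],100],[[0,0,5.6],[0.03,0.003,0.018],100],[[0,0,5.6],[0.03,0,0.018],100],[[0,0,5.6],[0.03,-0.003,0.018],100],[[0,0,5.6],[0.03,-0.006,0.018],100],[[0,0,0],[0,0,0],100]])

```text
t: 3.3
ee_pos: [0.4494, -0.4754, 0.227]
tcp_rot: [1.358, 0.899, -0.777]
ft_force: [-0.3, -0.2, -0.3]
opening: 0.0853
```

Run:
```python
from h import *
print(st())
c=calibration('wrist');im=capture('wrist')[:,:,::-1]
cv2.imwrite('pics/w2.png',im)
y=np.radians(5.17);O=np.array([.5356+.02*np.cos(y),-.4723+.02*np.sin(y),.035])
zt=np.array([-np.sin(np.radians(28))*np.cos(y),-np.sin(np.radians(28))*np.sin(y),np.cos(np.radians(28))])
print('proj cap,grip',proj(c,O+.16*zt),proj(c,O+.12*zt),proj(c,O+.05*zt))
np.savez('w2.npz',T=c['cam_to_world'],m=c['mtx'])
```

```text
{'t': 3.3, 'ee_pos': [0.4494, -0.4754, 0.227], 'tcp_rot': [1.3584, 0.8989, -0.7774], 'ft_force': [-0.3448, -0.2431, -0.2788], 'opening': 0.0853, 'q': [0.2675, 0.3987, 0.8355, 1.9242, -0.9515, 0.9537, 0.1291]}
proj cap,grip [291.00865366 224.5048494 ] [289.79313866 206.30382662] [288.36269525 184.88448336]
```

View pics/w2.png

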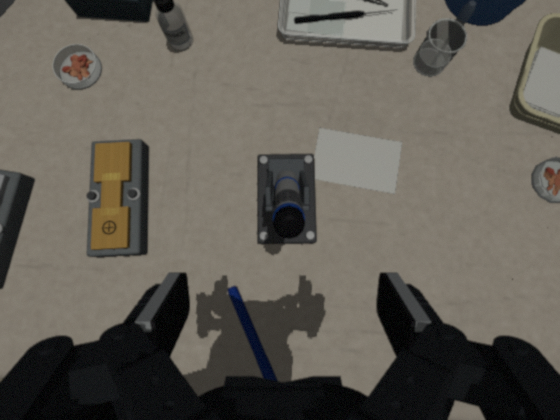

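Run:
```python
from h import *
d=np.load('w2.npz');c=dict(cam_to_world=d['T'],mtx=d['m'])
im=cv2.imread('pics/w2.png');a=im[140:260,230:350]
cv2.imwrite('pics/z2.png',cv2.resize(a,None,fx=5,fy=5,interpolation=2))
b=im[200:250,90:150]
cv2.imwrite('pics/z2b.png',cv2.resize(b,None,fx=8,fy=8,interpolation=2))
g=cv2.cvtColor(im,cv2.COLOR_BGR2GRAY).astype(float)
sc=[]
for u,v in((264,159),(308,160),(264,236),(309,236)):
    w=np.clip(g[v-5:v+6,u-5:u+6]-110,0,None);yy,xx=np.mgrid[v-5:v+6,u-5:u+6]
    p=((w*xx).sum()/w.sum(),(w*yy).sum()/w.sum());P=onz(c,*p,.0105);sc.append(P);print(np.round(p,1),P.round(4))
sc=np.array(sc);dd=sc[0]+sc[1]-sc[2]-sc[3];print('yaw',np.degrees(np.arctan2(dd[1],dd[0])),sc.mean(0).round(4))
hsv=cv2.cvtColor(im,cv2.COLOR_BGR2HSV)
m=cv2.inRange(hsv,(105,120,60),(130,255,255))[140:260,230:350];n,l,s,ce=cv2.connectedComponentsWithStats(m)
for i in range(1,n):print(s[i],ce[i]+[230,140])
```

```text
[263.3 159.5] [ 0.5787 -0.4393  0.0105]
[308.  158.9] [ 0.584  -0.4931  0.0105]
[262.5 235. ] [ 0.4874 -0.4471  0.0105]
[310.  234.9] [ 0.4922 -0.5021  0.0105]
yaw 5.212668209055216 [ 0.5356 -0.4704  0.0105]
[52 37  4  2  4] [283.5 177.5]
[57 37  1  1  1] [287. 177.]
[60 38  2  1  2] [290.5 178. ]
[48 40  2  2  2] [278.5 180.5]
[45 63 28  9 68] [288.75       206.13235294]
[73 73  2  6  6] [303.5 215.5]
[43 75  1  2  2] [273.  215.5]
```

View pics/z2.png

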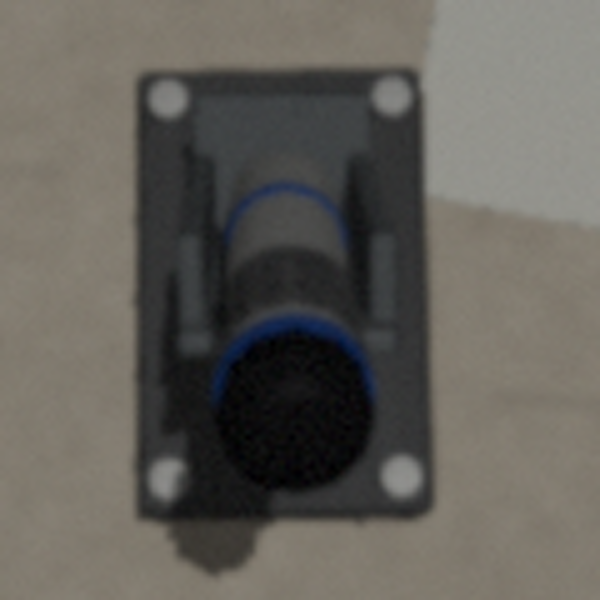

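View pics/z2b.png

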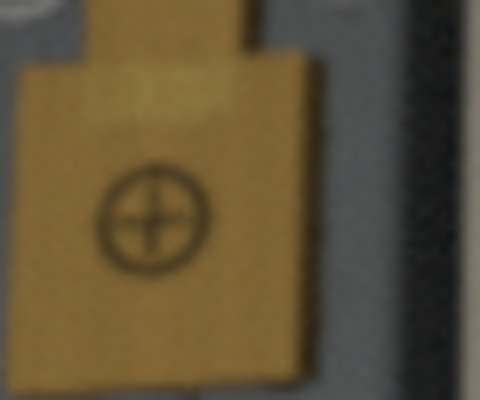

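```bash
cat >> h.py <<'E'
yaw=np.radians(5.2);O=np.array([.5560,-.4695,.035])
s28,c28=np.sin(np.radians(28)),np.cos(np.radians(28))
zt=np.array([-s28*np.cos(yaw),-s28*np.sin(yaw),c28]);yt=np.array([-np.sin(yaw),np.cos(yaw),0]);xt=np.cross(yt,zt)
Rg=rot(-zt,-yt)
E
python3 - <<'E'
from h import *
d=np.load('w2.npz');c=dict(cam_to_world=d['T'],mtx=d['m'])
print(O,xt)
G=O+(.12-.0187)*zt
plan(G,Rg,6)
print('ring wrist',onz(c,90+(153.5)/8-.44,200+(220.5)/8-.44,.034))
E
```

```text
[ 0.556  -0.4695  0.035 ] [0.87931373 0.08002382 0.46947156]
[[-0.04, -0.01, 0.04], [0.0199, 0.0004, 0.0008]]
[[-0.04, -0.01, 0.04], [0.0199, 0.0004, 0.0008]]
[[-0.04, -0.01, 0.04], [0.0199, 0.0004, 0.0008]]
[[-0.04, -0.01, 0.04], [0.0199, 0.0003, 0.0008]]
[[-0.04, -0.01, 0.04], [0.0199, 0.0003, 0.0008]]
[[-0.04, -0.01, 0.04], [0.0199, 0.0003, 0.0008]]
ring wrist [ 0.47951025 -0.27998177  0.034     ]
```

Here the cap centre is at (288,222), the rest screws give a centre of (0.5356,-0.4704) at a yaw of 5.2°, and the ring is at (108.8,227) → (0.4795,-0.280). That agrees with the other views to about 2 mm, so I'll go in.

>>> jog_arm(series=[[[0,0,0],[0.03,0.001,0.002],100],[[0,0,0],[0.03,0.001,0.002],100],[[0,0,0],[0.03,0,0.001],100],[[0,0,0],[0.02,0,0],100],[[0,0,0],[0.009,0,0],100],[[0,0,0],[0,0,0],100]])

```text
t: 3.95
ee_pos: [0.5129, -0.4717, 0.1269]
tcp_rot: [1.35, 0.904, -0.771]
ft_force: [-0.4, -0.0, 0.2]
opening: 0.0852
```

Run:
```python
from h import *
print(st());print(O+(.12-.0187)*zt, Rg.as_rotvec())
cv2.imwrite('pics/w3.png',capture('wrist')[:,:,::-1])
```

```text
{'t': 3.95, 'ee_pos': [0.5129, -0.4717, 0.1269], 'tcp_rot': [1.3502, 0.9042, -0.771], 'ft_force': [-0.3645, -0.043, 0.2374], 'opening': 0.0852, 'q': [0.4985, 0.5083, 0.4378, 1.9098, -1.0062, 0.7292, 0.1496]}
[ 0.50863826 -0.47381026  0.12444259] [ 1.35315882  0.89903657 -0.77269622]
```

View pics/w3.png

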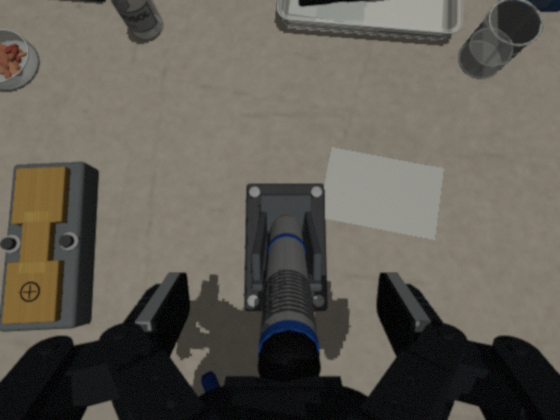

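>>> jog_arm(series=[[[0,0,0],[0,-0.004,0.002],100],[[0,0,0],[0,0,0],100]])

```text
t: 4.2
ee_pos: [0.5071, -0.4766, 0.1255]
tcp_rot: [1.351, 0.9, -0.775]
ft_force: [-0.7, 0.0, -0.1]
opening: 0.085
```

Run:
```python
from h import *
s=st();print(s);G=O+(.12-.0187)*zt;e=Rg.inv().apply(G-np.array(s['ee_pos']));print('err tool',e, np.degrees((R.from_rotvec(s['tcp_rot']).inv()*Rg).as_rotvec()))
```

```text
{'t': 4.2, 'ee_pos': [0.5071, -0.4766, 0.1255], 'tcp_rot': [1.3512, 0.9004, -0.7746], 'ft_force': [-0.743, 0.0245, -0.0634], 'opening': 0.085, 'q': [0.5122, 0.5092, 0.4349, 1.9114, -1.0081, 0.7285, 0.1595]}
err tool [ 0.00177153  0.00107943 -0.00263885] [0.04592447 0.04611223 0.13766111]
```

Run:
```python
from h import *
im=capture('wrist')[:,:,::-1]
cv2.imwrite('pics/w4.png',cv2.resize(im[200:420,150:430],None,fx=2.5,fy=2.5))
hsv=cv2.cvtColor(im,cv2.COLOR_BGR2HSV);m=cv2.inRange(hsv,(105,120,50),(130,255,255));ys,xs=np.nonzero(m[220:360,250:330]);print(st()['ee_pos'])
for r in range(220,360,3):
    x=np.nonzero(m[r,250:330])[0]
    if len(x):print(r,x.min()+250,x.max()+250)
```

```text
[0.5072, -0.4766, 0.1253]
223 275 282
226 268 289
229 264 292
232 262 295
235 261 296
238 260 297
241 297 297
304 267 287
307 260 293
310 255 298
313 253 301
316 251 303
319 251 304
322 250 305
325 250 306
328 304 306
331 305 307
334 306 307
337 307 307
```

View pics/w4.png

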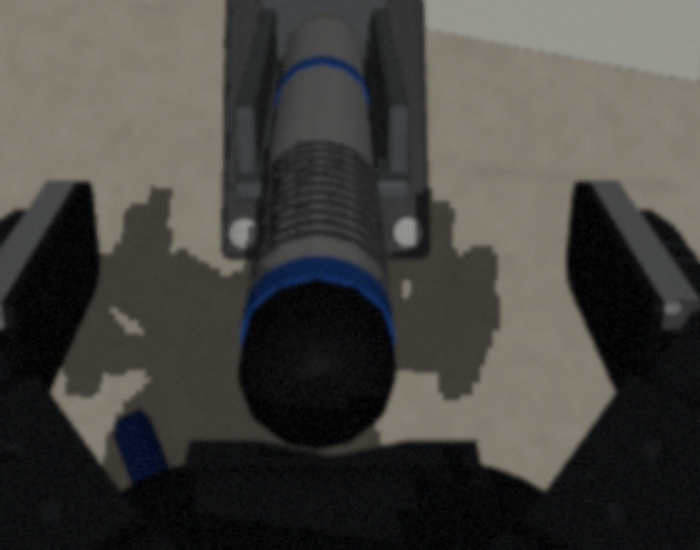

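>>> jog_arm(series=[[[0,0,0],[0.001,0,-0.002],100],[[0,0,0],[0,0,0],60],[[0,0,0],[0,0,0],25],[[0,0,0],[0,0,0],0],[[0,0,0],[0,0,0],0],[[0,0,0],[0,0,0],0],[[0,0,0],[0,0,0],0],[[0,0,0],[0,0,0],0]], newtons=30)

```text
t: 5.05
ee_pos: [0.5075, -0.4743, 0.1236]
tcp_rot: [1.352, 0.901, -0.775]
ft_force: [-1.1, 0.4, 0.5]
opening: 0.0213
```

Run:
```python
from h import *
im=capture('wrist')[:,:,::-1];print(st())
cv2.imwrite('pics/w5.png',cv2.resize(im[150:420,150:430],None,fx=2.2,fy=2.2))
```

```text
{'t': 5.1, 'ee_pos': [0.5075, -0.4744, 0.1236], 'tcp_rot': [1.3524, 0.901, -0.7747], 'ft_force': [-0.5147, -0.098, -0.639], 'opening': 0.0213, 'q': [0.5143, 0.5089, 0.4281, 1.9151, -1.0088, 0.723, 0.159]}
```

View pics/w5.png

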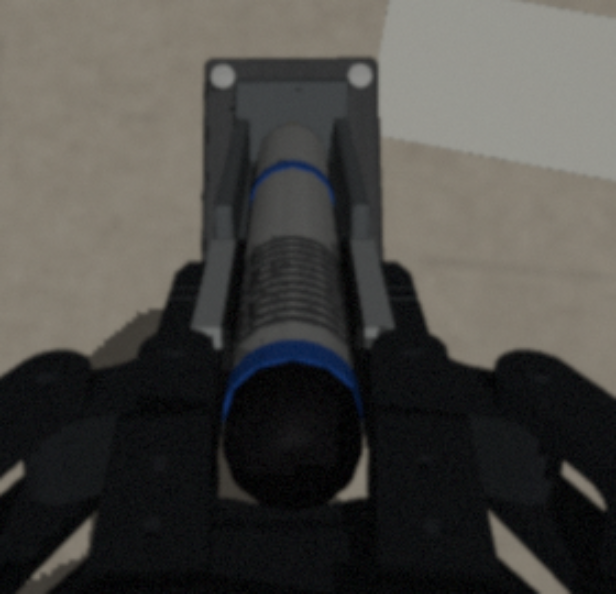

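>>> jog_arm(series=[[[0,0,0],[0,0,0],0],[[0,0,0],[0,0,0],0],[[0,0,0],[-0.004,0,0],0],[[0,0,0],[-0.004,0.01,0],0],[[0,0,0],[0,0.02,0],0],[[0,0,0],[-0.01,0.03,0],0],[[0,0,0],[-0.03,0.02,0],0],[[0,0,0],[-0.04,0,0],0],[[0,0,0],[0,0,0],0]], newtons=90)

```text
t: 6.0
ee_pos: [0.5366, -0.4743, 0.2447]
tcp_rot: [1.351, 0.894, -0.775]
ft_force: [-0.6, -0.6, -2.0]
opening: 0.0203
```

```bash
cat >> h.py <<'E'
G0p=np.array([0.5075,-.4744,.1236]);G0R=R.from_rotvec([1.3524,.901,-.7747])
E
python3 - <<'E'
from h import *
print(st())
a=np.array([.4797,-.2803,.034+.035+.1013]);
plan(a,down(-84.8),6)
im=capture('wrist')[:,:,::-1]
cv2.imwrite('pics/w6.png',im)
E
```

```text
{'t': 6.0, 'ee_pos': [0.5366, -0.4743, 0.2447], 'tcp_rot': [1.3506, 0.8936, -0.7748], 'ft_force': [-0.6359, -0.5956, -1.9713], 'opening': 0.0203, 'q': [0.3877, 0.3932, 0.5444, 1.7945, -0.8162, 0.871, -0.1107]}
[[-0.01, 0.05, -4.68], [0.0077, -0.0116, -0.0331]]
[[-0.01, 0.05, -4.68], [0.0086, -0.0109, -0.0331]]
[[-0.01, 0.05, -4.68], [0.0095, -0.0101, -0.0331]]
[[-0.01, 0.05, -4.68], [0.0103, -0.0093, -0.0331]]
[[-0.01, 0.05, -4.68], [0.0111, -0.0084, -0.0331]]
[[-0.01, 0.05, -4.68], [0.0118, -0.0075, -0.0331]]
```

View pics/w6.png

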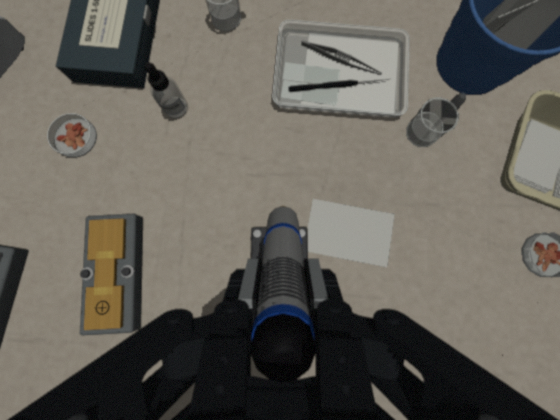

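>>> jog_arm(series=[[[0,0,-4.7],[0.008,-0.012,-0.033],0],[[0,0,-4.7],[0.009,-0.011,-0.033],0],[[0,0,-4.7],[0.009,-0.01,-0.033],0],[[0,0,-4.7],[0.01,-0.009,-0.033],0],[[0,0,-4.7],[0.011,-0.008,-0.033],0],[[0,0,-4.7],[0.012,-0.007,-0.033],0],[[0,0,0],[0,0,0],0]])

```text
t: 6.75
ee_pos: [0.4814, -0.2719, 0.1629]
tcp_rot: [1.132, 1.265, -1.144]
ft_force: [0.6, 0.1, -2.1]
opening: 0.02
```

Run:
```python
from h import *
s=st();print(s,R.from_rotvec(s['tcp_rot']).as_matrix().round(3).tolist())
c=calibration('scene')
sc=capture('scene')[:,:,::-1];w=capture('wrist')[:,:,::-1];t=capture('top')[:,:,::-1]
cv2.imwrite('pics/s7raw.png',sc);cv2.imwrite('pics/t7raw.png',t);cv2.imwrite('pics/w7.png',w)
p=np.array(s['ee_pos']);Rt=R.from_rotvec(s['tcp_rot'])
tip=p+Rt.apply([.1013,0,0]);print('tip nominal',tip,proj(c,tip),'ring',proj(c,np.array([.4797,-.2803,.034])))
u,v=proj(c,tip).astype(int);np.save('uv.npy',[u,v])
cv2.imwrite('pics/s7.png',cv2.resize(sc[v-60:v+40,u-50:u+50],None,fx=6,fy=6,interpolation=2));print(u,v)
```

```text
{'t': 6.75, 'ee_pos': [0.4814, -0.2719, 0.1629], 'tcp_rot': [1.1321, 1.2649, -1.1444], 'ft_force': [0.5725, 0.0538, -2.0782], 'opening': 0.02, 'q': [-0.1667, 0.3751, 0.7024, 1.9709, -0.2979, 0.9128, -0.7836]} [[-0.013, 0.995, 0.098], [0.002, 0.098, -0.995], [-1.0, -0.012, -0.003]]
tip nominal [ 0.48012342 -0.2717351   0.06160818] [318.26752516 281.17131904] ring [320.17832175 290.21164884]
318 281
```

View pics/s7.png

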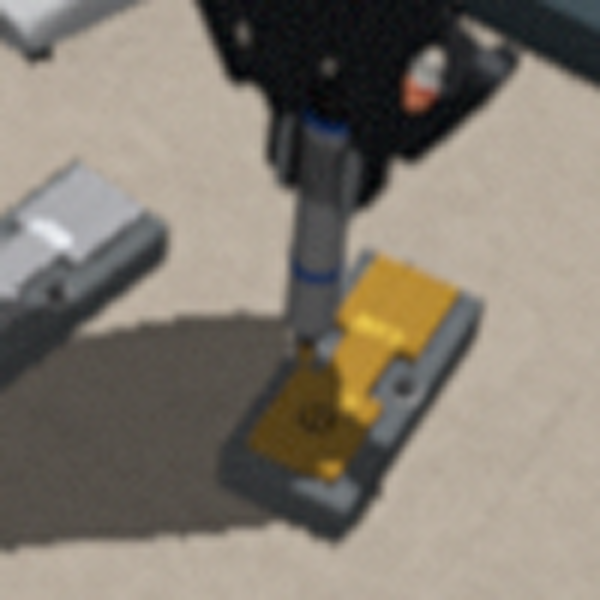

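View pics/w7.png

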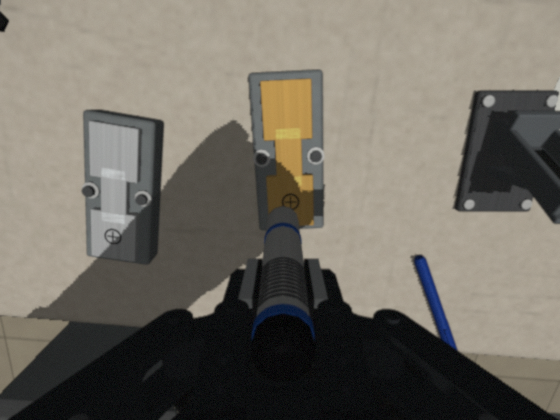

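Run:
```python
from h import *
s=st();p=np.array(s['ee_pos']);Rt=R.from_rotvec(s['tcp_rot']);c=calibration('scene');w=calibration('wrist')
im=cv2.imread('pics/w7.png');b=im[180:300,240:330];cv2.imwrite('pics/z7.png',cv2.resize(b,None,fx=6,fy=6,interpolation=2))
ring=onz(w,290,201.5,.034);print('ring wrist',ring)
x=Rt.apply([1,0,0]);cen=p-.0187*x
for d in(-.04,-.02,0,.05,.0866,.105,.12):
    q=cen+d*x;print(d,q.round(4),'scene zoom',((proj(c,q)-[268,221]+.5)*6-.5).round(1),'wrist',proj(w,q).round(1))
for off in((0,0,1),(0,1,0)): # tilt sensitivity: 3deg about tool axes
    x2=Rt.apply(R.from_rotvec(np.radians(3)*np.array(off)).apply([1,0,0]))
    print(off,[((proj(c,cen+d*x2)-[268,221]+.5)*6-.5).round(1).tolist() for d in(-.02,.12)])
im=cv2.imread('pics/s7raw.png')[221:321,268:368];hsv=cv2.cvtColor(im,cv2.COLOR_BGR2HSV);m=cv2.inRange(hsv,(105,110,50),(130,255,255));n,l,st_,ce=cv2.connectedComponentsWithStats(m)
for i in range(1,n):print(st_[i],(ce[i]+.5)*6-.5)
g=cv2.cvtColor(im,cv2.COLOR_BGR2GRAY)
for r in(34,38,42,48,52,56):print(r,g[r,44:64].tolist())
```

```text
ring wrist [ 0.47936271 -0.28360081  0.034     ]
-0.04 [ 0.4812 -0.2778  0.2237] scene zoom [350.1  82.9] wrist [285.1 367.8]
-0.02 [ 0.481  -0.2778  0.2037] scene zoom [345.6 121.8] wrist [284.7 326.8]
0 [ 0.4809 -0.2778  0.1837] scene zoom [341.1 159.6] wrist [284.4 296.9]
0.05 [ 0.4806 -0.2778  0.1337] scene zoom [330.5 250. ] wrist [283.9 248.4]
0.0866 [ 0.4804 -0.2778  0.0971] scene zoom [323.1 312.7] wrist [283.7 226. ]
0.105 [ 0.4803 -0.2778  0.0787] scene zoom [319.5 343.2] wrist [283.6 217.1]
0.12 [ 0.4802 -0.2778  0.0637] scene zoom [316.7 367.5] wrist [283.6 210.8]
(0, 0, 1) [[344.2, 123.4], [324.4, 357.6]]
(0, 1, 0) [[348.0, 122.9], [303.5, 360.5]]
[51 19  7  4 11] [325.95454545 125.77272727]
[49 44  6  3  7] [309.35714286 275.07142857]
34 [174, 175, 176, 179, 166, 104, 71, 74, 77, 73, 74, 65, 55, 68, 67, 60, 74, 105, 148, 171]
38 [174, 176, 174, 169, 141, 86, 71, 80, 83, 84, 82, 81, 78, 105, 157, 174, 173, 172, 175, 175]
42 [176, 176, 177, 157, 99, 70, 75, 84, 86, 84, 80, 77, 82, 119, 165, 152, 120, 116, 133, 156]
48 [175, 176, 172, 138, 86, 71, 77, 79, 82, 79, 78, 75, 83, 107, 124, 140, 143, 146, 144, 144]
52 [132, 135, 126, 95, 71, 75, 79, 79, 81, 80, 73, 83, 111, 139, 150, 157, 171, 160, 150, 147]
56 [83, 82, 81, 88, 94, 64, 50, 49, 62, 82, 100, 106, 109, 125, 139, 142, 143, 149, 153, 157]
```

View pics/z7.png

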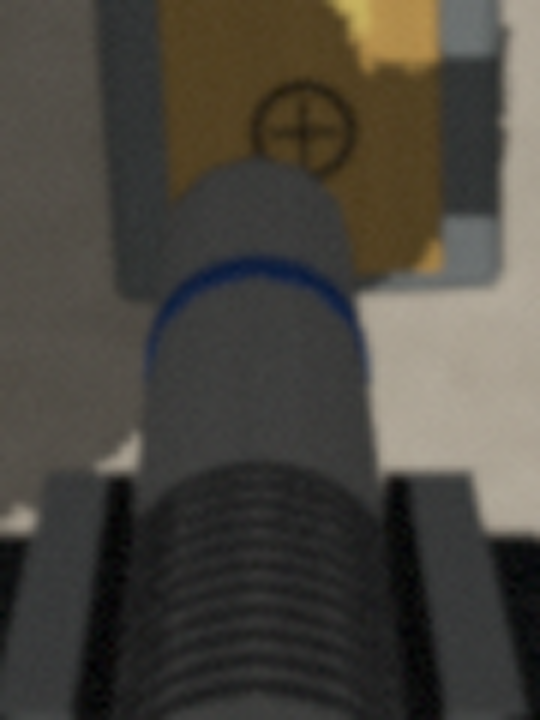

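Run:
```python
from h import *
print(st()); plan(np.array([.4797,-.2803,.160]),down(-84.8),1)
```

```text
{'t': 6.9, 'ee_pos': [0.4808, -0.2778, 0.165], 'tcp_rot': [1.1385, 1.2555, -1.1461], 'ft_force': [-0.0873, -1.3081, -1.3702], 'opening': 0.02, 'q': [-0.1593, 0.3728, 0.7061, 1.9689, -0.2994, 0.9109, -0.7791]}
[[0.04, -0.01, 0.35], [0.005, -0.0013, 0.0024]]
```

>>> jog_arm(series=[[[0,0,0.3],[0,0,0],0],[[0,0,0],[0,0,0],0],[[0,0,0],[0,0,0],0]])

```text
t: 7.2
ee_pos: [0.4802, -0.2788, 0.1656]
tcp_rot: [1.143, 1.25, -1.143]
ft_force: [0.4, 0.5, -2.4]
opening: 0.0199
```

Run:
```python
from h import *
print(st()); plan(np.array([.4797,-.2803,.150]),down(-84.8),1)
w=calibration('wrist');im=capture('wrist')[:,:,::-1];print(st()['ee_pos']);cv2.imwrite('pics/w8.png',im);cv2.imwrite('pics/z8.png',cv2.resize(im[180:300,240:330],None,fx=6,fy=6,interpolation=2))
np.savez('w8.npz',T=w['cam_to_world'],m=w['mtx'])
```

```text
{'t': 7.2, 'ee_pos': [0.4802, -0.2788, 0.1656], 'tcp_rot': [1.1433, 1.2503, -1.1434], 'ft_force': [0.3933, 0.4692, -2.3904], 'opening': 0.0199, 'q': [-0.1563, 0.3687, 0.7057, 1.972, -0.3015, 0.9063, -0.7769]}
[[-0.09, -0.01, 0.01], [0.0156, -0.0007, 0.0014]]
[0.4803, -0.2786, 0.1656]
```

View pics/z8.png

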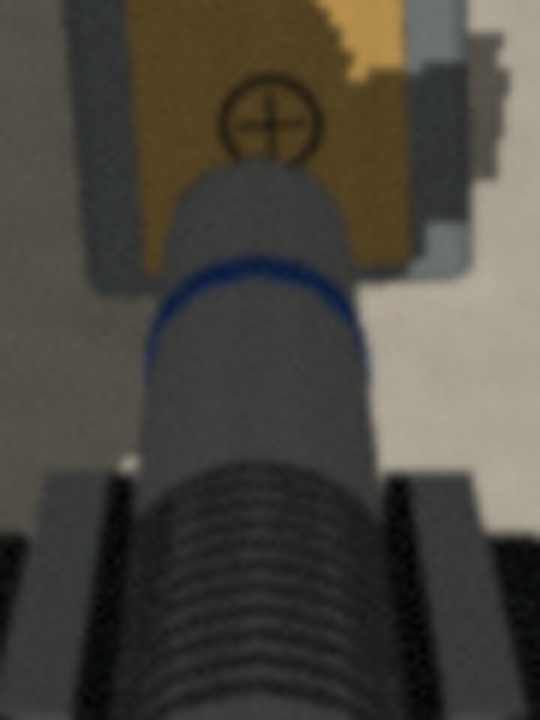

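Run:
```python
from h import *
d=np.load('w8.npz');w=dict(cam_to_world=d['T'],mtx=d['m'])
p=np.array([.4802,-.2787,.1656]);Rt=R.from_rotvec([1.1433,1.2503,-1.1434]);x,y,z=Rt.as_matrix().T
print('ring',onz(w,284.75,200.25,.034), 'tcp',p,'x',x.round(4))
cen=p-.0187*x
for dd in(.09,.105,.12):print(dd,proj(w,cen+dd*x+.011*y),proj(w,cen+dd*x))
for t in(-2,2):
    x2=Rt.apply(R.from_rotvec([0,0,np.radians(t)]).apply([1,0,0]));y2=Rt.apply(R.from_rotvec([0,0,np.radians(t)]).apply([0,1,0]));print(t,proj(w,cen+.105*x2+.011*y2))
ct=calibration('scene')
```

```text
ring [ 0.4800685  -0.27990596  0.034     ] tcp [ 0.4802 -0.2787  0.1656] x [-2.e-04  1.e-04 -1.e+00]
0.09 [283.57495075 209.15243014] [283.55156949 224.2252744 ]
0.105 [283.51655276 202.85790553] [283.49538052 217.12860914]
0.12 [283.46476347 197.27571154] [283.44546529 210.82431798]
-2 [283.50826474 207.53440566]
2 [283.52539112 198.19047499]
```

>>> jog_arm(series=[[[0,0,0],[0.009,0,0.001],0],[[0,0,0],[0.009,0,0],0],[[0,0,0],[0,0,0],0],[[0,0,0],[0,0,0],0]])

```text
t: 7.65
ee_pos: [0.4803, -0.279, 0.1469]
tcp_rot: [1.141, 1.252, -1.143]
ft_force: [-0.2, 0.2, -2.3]
opening: 0.0204
```

Run:
```python
from h import *
s=st();print(s);c=calibration('scene')
sc=capture('scene')[:,:,::-1]
p=np.array(s['ee_pos']);x=R.from_rotvec(s['tcp_rot']).apply([1,0,0]);print(x.round(4))
zm=lambda q:((proj(c,q)-[285,225]+.5)*8-.5).round(1)
print('tip',zm(p+.1013*x),'shoulder',zm(p+.0863*x),'ring',zm(np.array([.48,-.2801,.034])))
for z in(.034,.038,.042,.046,.05):print(z,zm(np.array([p[0],p[1],z])))
cv2.imwrite('pics/s9raw.png',sc);cv2.imwrite('pics/s9.png',cv2.resize(sc[225:300,285:360],None,fx=8,fy=8,interpolation=2))
```

```text
{'t': 7.65, 'ee_pos': [0.4803, -0.279, 0.1469], 'tcp_rot': [1.1415, 1.2523, -1.1434], 'ft_force': [-0.1882, 0.1669, -2.3232], 'opening': 0.0204, 'q': [-0.1398, 0.396, 0.6897, 1.9854, -0.3252, 0.8726, -0.7555]}
[-1.9e-03  2.0e-04 -1.0e+00]
tip [285.  498.3] shoulder [288.6 466.7] ring [285.  524.3]
0.034 [282.6 521.9]
0.038 [283.6 513.7]
0.042 [284.5 505.4]
0.046 [285.5 497.1]
0.05 [286.4 488.7]
```

View pics/s9.png

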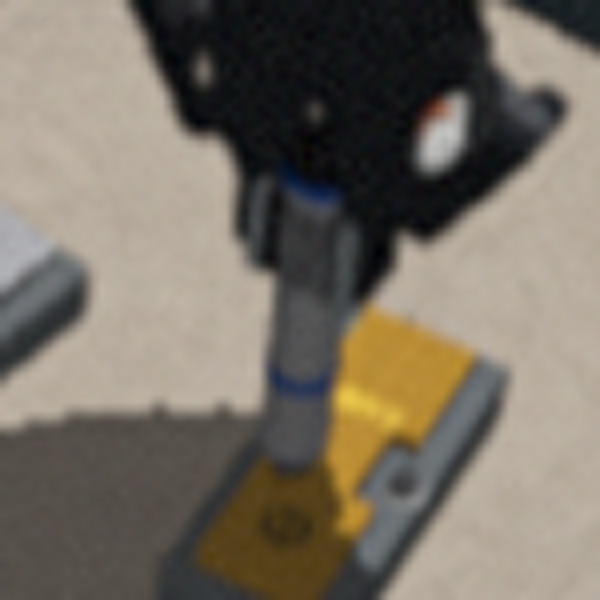

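Run:
```python
from h import *
c=calibration('scene');im=cv2.imread('pics/s9raw.png')
p=np.array([.4803,-.279,.1469]);x=np.array([-.0019,.0002,-1]);cam=c['cam_to_world'][:3,3]
cen=p-.0187*x
# predicted edges
n=np.cross(x,cam-cen);n/=np.linalg.norm(n)
for d in(0,.03,.05,.07,.09,.105):
    q=cen+d*x;print(d,proj(c,q).round(2),proj(c,q+.011*n).round(2),proj(c,q-.011*n).round(2))
g=im.astype(int)
for r in range(258,286,2):print(r,[tuple(g[r,k]) [0] for k in range(314,332)],[int(g[r,k][2]) for k in range(314,332)])
```

```text
0 [324.09 253.11] [319.32 252.52] [328.87 253.7 ]
0.03 [323.06 262.02] [318.38 261.44] [327.75 262.61]
0.05 [322.39 267.78] [317.77 267.2 ] [327.02 268.37]
0.07 [321.74 273.4 ] [317.18 272.82] [326.31 273.98]
0.09 [321.11 278.88] [316.6 278.3] [325.62 279.46]
0.105 [320.64 282.9 ] [316.18 282.32] [325.11 283.48]
258 [np.int64(158), np.int64(142), np.int64(116), np.int64(84), np.int64(59), np.int64(41), np.int64(51), np.int64(55), np.int64(51), np.int64(54), np.int64(59), np.int64(55), np.int64(51), np.int64(72), np.int64(75), np.int64(46), np.int64(26), np.int64(13)] [183, 162, 130, 93, 68, 45, 51, 53, 51, 51, 57, 54, 49, 68, 71, 42, 20, 10]
260 [np.int64(159), np.int64(159), np.int64(158), np.int64(158), np.int64(147), np.int64(96), np.int64(65), np.int64(59), np.int64(55), np.int64(57), np.int64(59), np.int64(51), np.int64(52), np.int64(71), np.int64(70), np.int64(39), np.int64(18), np.int64(35)] [184, 185, 185, 185, 172, 106, 65, 56, 55, 54, 59, 50, 51, 66, 67, 34, 15, 39]
262 [np.int64(158), np.int64(155), np.int64(159), np.int64(162), np.int64(148), np.int64(90), np.int64(71), n
[... 3284 characters left out ...]
8, 186, 186, 187, 188, 184]
282 [np.int64(57), np.int64(54), np.int64(48), np.int64(44), np.int64(50), np.int64(61), np.int64(67), np.int64(74), np.int64(70), np.int64(68), np.int64(57), np.int64(46), np.int64(51), np.int64(54), np.int64(55), np.int64(54), np.int64(50), np.int64(51)] [62, 50, 52, 69, 75, 64, 64, 69, 67, 68, 79, 116, 175, 189, 189, 187, 178, 146]
284 [np.int64(52), np.int64(45), np.int64(35), np.int64(29), np.int64(20), np.int64(26), np.int64(33), np.int64(35), np.int64(29), np.int64(27), np.int64(27), np.int64(27), np.int64(37), np.int64(50), np.int64(54), np.int64(45), np.int64(55), np.int64(88)] [49, 60, 80, 86, 81, 70, 61, 63, 63, 75, 81, 90, 127, 182, 191, 172, 130, 101]
```

Run:
```python
from h import *
from scipy.optimize import brentq
d=np.load('w2.npz');w2=dict(cam_to_world=d['T'],mtx=d['m'])
for Ox in(.554,.556,.558):
    o=O.copy();o[0]=Ox
    print(Ox,'band from tip w2',brentq(lambda s:proj(w2,o+s*zt+.011*xt)[1]-177,.01,.1),'knurl top/bot',[round(brentq(lambda s:proj(w2,o+s*zt+.011*xt)[1]-v,.01,.15),4) for v in(140+250/5-.4,140+305/5-.4)])
d=np.load('w8.npz');w=dict(cam_to_world=d['T'],mtx=d['m'])
p=np.array([.4802,-.2787,.1656]);Rt=R.from_rotvec([1.1433,1.2503,-1.1434]);x,y,z=Rt.as_matrix().T;cen=p-.0187*x
for nm,v in(('shoulder',206.2),('band',223.8),('knurl lo',180+465/6-.4),('knurl hi',180+695/6-.4)):
    print(nm,'from tip w8',[round(.12-brentq(lambda s:proj(w,cen+s*x+(.011+o)*y)[1]-v,-.05,.12),4) for o in(-.003,0,.003)])
c=calibration('scene');p=np.array([.4803,-.279,.1469]);x=np.array([-.0019,.0002,-1.]);cen=p-.0187*x
n=c['cam_to_world'][:3,3]-cen;n[2]=0;n/=np.linalg.norm(n)
for nm,v in(('shoulder',282.9),('band',273.3),('upper band',248.6)):print(nm,'scene',[round(.12-brentq(lambda s:proj(c,cen+s*x+(.011+o)*n)[1]-v,-.06,.15),4) for o in(-.003,0,.003)])
```

```text
0.554 band from tip w2 0.05804102546419054 knurl top/bot [0.1055, 0.1368]
0.556 band from tip w2 0.06706342503015421 knurl top/bot [0.1132, 0.1437]Traceback (most recent call last):
  File "<stdin>", line 6, in <module>
    r = _zeros._brentq(f, a, b, xtol, rtol, maxiter, args, full_output, disp)
ValueError: f(a) and f(b) must have different signs
```

Run:
```python
from h import *
from scipy.optimize import brentq
d=np.load('w8.npz');w=dict(cam_to_world=d['T'],mtx=d['m'])
p=np.array([.4802,-.2787,.1656]);Rt=R.from_rotvec([1.1433,1.2503,-1.1434]);x,y,z=Rt.as_matrix().T;cen=p-.0187*x
for nm,v in(('shoulder',206.2),('band',223.8),('knurl lo',180+465/6-.4),('knurl hi',180+695/6-.4)):
    print(nm,'from tip w8',[round(.12-brentq(lambda s:proj(w,cen+s*x+(.011+o)*y)[1]-v,-.06,.2),4) for o in(-.003,0,.003)])
c=calibration('scene');p=np.array([.4803,-.279,.1469]);x=np.array([-.0019,.0002,-1.]);cen=p-.0187*x
n=c['cam_to_world'][:3,3]-cen;n[2]=0;n/=np.linalg.norm(n)
for nm,v in(('shoulder',282.9),('band',273.3),('upper band',248.6)):print(nm,'scene',[round(.12-brentq(lambda s:proj(c,cen+s*x+(.011+o)*n)[1]-v,-.06,.2),4) for o in(-.003,0,.003)])
```

```text
shoulder from tip w8 [0.0135, 0.0232, 0.0328]
band from tip w8 [0.0507, 0.0588, 0.0669]
knurl lo from tip w8 [0.0976, 0.1037, 0.1098]
knurl hi from tip w8 [0.1314, 0.1361, 0.1408]
shoulder scene [0.0243, 0.0278, 0.0313]
band scene [0.0593, 0.0627, 0.066]
upper band scene [0.1428, 0.1458, 0.1488]
```

>>> jog_arm(series=[[[0,0,0.1],[0.002,0,0.0015],0],[[0,0,0],[0.002,0,0],0],[[0,0,0],[0.002,0,0],0],[[0,0,0],[0.001,0,0],0],[[0,0,0],[0,0,0],0],[[0,0,0],[0,0,0],0]])

```text
t: 8.3
ee_pos: [0.4808, -0.2805, 0.1404]
tcp_rot: [1.143, 1.25, -1.141]
ft_force: [0.4, 0.7, -2.1]
opening: 0.0199
```

Run:
```python
from h import *
s=st();print(s);x=R.from_rotvec(s['tcp_rot']).apply([1,0,0]);print(x.round(4),(np.array(s['ee_pos'])+.1013*x).round(4))
c=calibration('scene');w=calibration('wrist');sc=capture('scene')[:,:,::-1]
cv2.imwrite('pics/s10.png',cv2.resize(sc[240:300,290:350],None,fx=10,fy=10,interpolation=2))
wi=capture('wrist')[:,:,::-1];cv2.imwrite('pics/w10.png',cv2.resize(wi[170:290,230:340],None,fx=5,fy=5,interpolation=2))
print('ring in scene zoom',(proj(c,np.array([.48,-.2801,.034]))-[290,240]+.5)*10-.5,'ring wrist zoom',(proj(w,np.array([.48,-.2801,.034]))-[230,170]+.5)*5-.5)
```

```text
{'t': 8.3, 'ee_pos': [0.4808, -0.2805, 0.1404], 'tcp_rot': [1.1426, 1.2503, -1.1413], 'ft_force': [0.3506, 0.7265, -2.1231], 'opening': 0.0199, 'q': [-0.1302, 0.4056, 0.6828, 1.9895, -0.3361, 0.8584, -0.744]}
[ 9.e-04  3.e-04 -1.e+00] [ 0.4809 -0.2805  0.0391]
ring in scene zoom [306.3291113  505.48855311] ring wrist zoom [267.18130215 201.04136941]
```

View pics/s10.png

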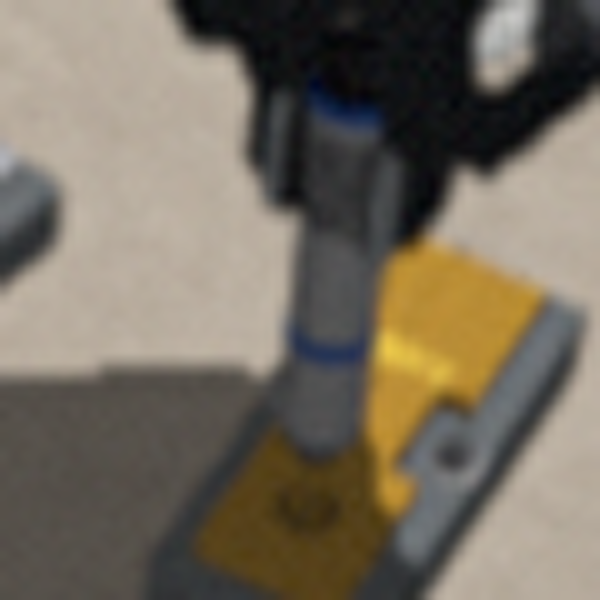

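View pics/w10.png

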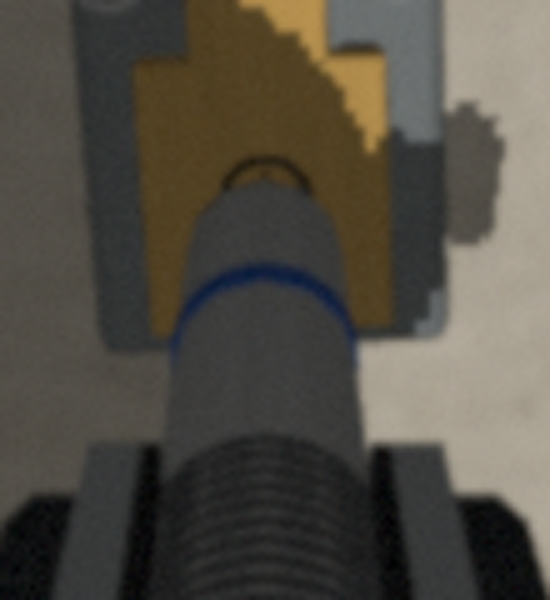

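>>> jog_arm(series=[[[0,0,0],[0.001,-0.0005,0],0],[[0,0,0],[0.001,0,0],0],[[0,0,0],[0.001,0,0],0],[[0,0,0],[0.001,0,0],0],[[0,0,0],[0,0,0],0]])

```text
t: 8.9
ee_pos: [0.4802, -0.2805, 0.1362]
tcp_rot: [1.143, 1.25, -1.142]
ft_force: [0.4, 0.0, -2.4]
opening: 0.0201
```

>>> jog_arm(series=[[[0,0,0],[0.001,0,0],0],[[0,0,0],[0.001,0,0],0],[[0,0,0],[0,0,0],0]])

```text
t: 9.2
ee_pos: [0.4805, -0.2807, 0.1346]
tcp_rot: [1.143, 1.25, -1.141]
ft_force: [-0.1, 1.4, 4.0]
opening: 0.0202
```

Contact is made: the force went from -2.2 to +4 N at a nominal tip height of 34 mm, as expected. Now I'll press slowly.

>>> jog_arm(series=[[[0,0,0],[0.001,0,0],0],[[0,0,0],[0.001,0,0],0],[[0,0,0],[0,0,0],0]])

```text
t: 9.5
ee_pos: [0.4805, -0.2806, 0.1327]
tcp_rot: [1.143, 1.25, -1.141]
ft_force: [-1.2, 0.8, 5.9]
opening: 0.02
```

>>> jog_arm(series=[[[0,0,0],[0.001,0,0],0],[[0,0,0],[0.001,0,0],0],[[0,0,0],[0,0,0],0]])

```text
t: 9.8
ee_pos: [0.4802, -0.2805, 0.1302]
tcp_rot: [1.143, 1.25, -1.141]
ft_force: [-0.3, 0.6, -1.5]
opening: 0.0202
```

>>> jog_arm(series=[[[0,0,0],[0.001,0,0],0],[[0,0,0],[0,0,0],0]])

```text
t: 10.0
ee_pos: [0.4801, -0.2804, 0.1291]
tcp_rot: [1.142, 1.251, -1.142]
ft_force: [0.2, 0.4, -2.3]
opening: 0.0206
```

Tripped: the force dropped back to about -2 N, the free weight, at TCP z 0.130. I'll lift off and go back.

>>> jog_arm(series=[[[0,0,0],[-0.005,0,0],0],[[0,0,0],[-0.02,0,0],0],[[0,0,0],[-0.035,0,0],0],[[0,0,0],[-0.035,0,0],0],[[0,0,0],[0,0,0],0]])

```text
t: 10.5
ee_pos: [0.4818, -0.2819, 0.2287]
tcp_rot: [1.145, 1.244, -1.138]
ft_force: [0.1, -0.4, -2.1]
opening: 0.02
```

Run:
```python
from h import *
s=st();print(s);c=calibration('scene');sc=capture('scene')[:,:,::-1]
p=np.array(s['ee_pos']);q=proj(c,p-[0,0,.09]).astype(int);print(q)
cv2.imwrite('pics/s11.png',cv2.resize(sc[q[1]-45:q[1]+30,q[0]-37:q[0]+38],None,fx=8,fy=8,interpolation=2))
X,Y,Z=G0R.as_matrix().T
P1=G0p+.06*Y-.10*X;print(P1);plan(P1,G0R,7)
```

```text
{'t': 10.5, 'ee_pos': [0.4818, -0.2819, 0.2287], 'tcp_rot': [1.1445, 1.2443, -1.1384], 'ft_force': [0.0643, -0.4483, -2.0587], 'opening': 0.02, 'q': [-0.2025, 0.2881, 0.7515, 1.9106, -0.2319, 1.0232, -0.8315]}
[324 261]
[ 0.51380816 -0.47384471  0.24004698]
[[0.0, 0.01, 3.94], [-0.0019, 0.0022, 0.0279]]
[[0.0, 0.01, 3.94], [-0.0018, 0.0023, 0.0279]]
[[0.0, 0.01, 3.94], [-0.0016, 0.0024, 0.0279]]
[[0.0, 0.01, 3.94], [-0.0014, 0.0025, 0.0279]]
[[0.0, 0.01, 3.94], [-0.0013, 0.0026, 0.0279]]
[[0.0, 0.01, 3.94], [-0.0011, 0.0027, 0.0279]]
[[0.0, 0.01, 3.94], [-0.0009, 0.0028, 0.0279]]
```

View pics/s11.png

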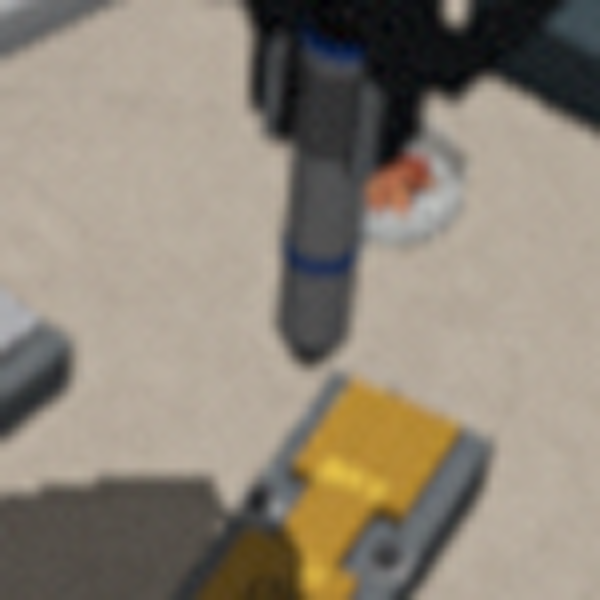

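The scene view shows the punch clear of the brass coupon. Below the taper at (313,360) no brass point is left showing, so the point is in. Next, back to the rest.

>>> jog_arm(series=[[[0,0,3.9],[-0.002,0.002,0.028],0],[[0,0,3.9],[-0.002,0.002,0.028],0],[[0,0,3.9],[-0.002,0.002,0.028],0],[[0,0,3.9],[-0.001,0.003,0.028],0],[[0,0,3.9],[-0.001,0.003,0.028],0],[[0,0,3.9],[-0.001,0.003,0.028],0],[[0,0,3.9],[-0.001,0.003,0.028],0],[[0,0,0],[0,0,0],0],[[0,0,0],[0,0,0],0],[[0,0,0],[0,0,0],0]])

```text
t: 11.55
ee_pos: [0.5137, -0.4733, 0.2373]
tcp_rot: [1.349, 0.91, -0.781]
ft_force: [-0.1, 0.3, -2.6]
opening: 0.0201
```

```bash
cat >> h.py <<'E'
def rel():
    s=st();e=G0R.inv().apply(G0p-np.array(s['ee_pos']));print('t',s['t'],'F',s['ft_force'],'open',s['opening'],'to G0 (tool)',e.round(4),'turn',np.degrees((R.from_rotvec(s['tcp_rot']).inv()*G0R).as_rotvec()).round(2),'q',s['q'])
E
python3 -c "
from h import *
rel();cv2.imwrite('pics/w12.png',capture('wrist')[:,:,::-1])"
```

```text
t 11.55 F [-0.0861, 0.3395, -2.6133] open 0.0201 to G0 (tool) [ 0.0976 -0.0587  0.0006] turn [ 0.01 -0.08  0.58] q [0.3772, 0.3881, 0.5839, 1.8244, -0.8231, 0.8848, -0.074]
```

View pics/w12.png

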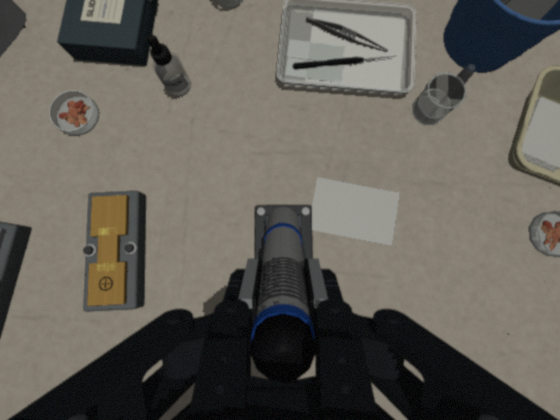

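>>> jog_arm(series=[[[0,0,0.3],[0.02,0,0],0],[[0,0,0.2],[0.03,-0.005,0],0],[[0,0,0],[0.02,-0.01,0],0],[[0,0,0],[0.012,-0.01,0],0],[[0,0,0],[0,0,0],0],[[0,0,0],[0,0,0],0]])

```text
t: 12.2
ee_pos: [0.5295, -0.4731, 0.1547]
tcp_rot: [1.352, 0.9, -0.775]
ft_force: [0.1, -0.1, -1.4]
opening: 0.0198
```

```bash
python3 -c "
from h import *
rel()"
```

```text
t 12.2 F [0.0989, -0.058, -1.4214] open 0.0198 to G0 (tool) [ 0.0172 -0.034  -0.0007] turn [-0.    0.02 -0.02] q [0.4517, 0.4899, 0.4768, 1.8712, -0.9619, 0.7636, 0.0682]
```

>>> jog_arm(series=[[[0,0,0],[0,-0.01,-0.0005],0],[[0,0,0],[0,-0.01,0],0],[[0,0,0],[0,-0.007,0],0],[[0,0,0],[0,-0.003,0],0],[[0,0,0],[0,0,0],0],[[0,0,0],[0,0,0],0]])

```text
t: 12.8
ee_pos: [0.5032, -0.4749, 0.1401]
tcp_rot: [1.352, 0.901, -0.774]
ft_force: [0.1, -0.1, -2.3]
opening: 0.0203
```

```bash
python3 -c "
from h import *
rel()"
```

```text
t 12.8 F [0.0511, -0.0719, -2.2501] open 0.0203 to G0 (tool) [ 0.0166 -0.0039 -0.0001] turn [-0.    0.   -0.02] q [0.5091, 0.4836, 0.4405, 1.9113, -0.9757, 0.7421, 0.1284]
```

>>> jog_arm(series=[[[0,0,0],[0.008,-0.001,0],0],[[0,0,0],[0.007,-0.001,0],0],[[0,0,0],[0.004,-0.001,0],0],[[0,0,0],[0.002,0,0],0],[[0,0,0],[0.001,0,0],0],[[0,0,0],[0,0,0],0],[[0,0,0],[0,0,0],0]])

```text
t: 13.5
ee_pos: [0.5107, -0.4742, 0.1192]
tcp_rot: [1.352, 0.901, -0.775]
ft_force: [-0.3, 0.1, -2.3]
opening: 0.02
```

```bash
python3 -c "
from h import *
rel();cv2.imwrite('pics/w13.png',capture('wrist')[150:,150:430,::-1])"
```

```text
t 13.5 F [-0.2733, 0.0651, -2.2629] open 0.02 to G0 (tool) [-0.0054 -0.0008 -0.0001] turn [ 0.    0.01 -0.01] q [0.5505, 0.5092, 0.3749, 1.9114, -0.9883, 0.6994, 0.1424]
```

View pics/w13.png

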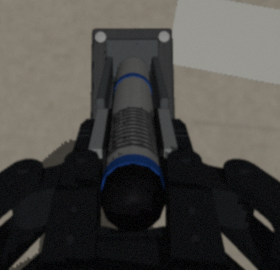

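>>> jog_arm(series=[[[0,0,0],[0.001,-0.0005,0],0],[[0,0,0],[0.001,0,0],0],[[0,0,0],[0.001,0,0],0],[[0,0,0],[0.0005,0,0],0],[[0,0,0],[0,0,0],0],[[0,0,0],[0,0,0],0]])

```text
t: 14.15
ee_pos: [0.5119, -0.4739, 0.1156]
tcp_rot: [1.352, 0.901, -0.775]
ft_force: [0.7, 0.3, -1.3]
opening: 0.0198
```

```bash
python3 -c "
from h import *
rel()"
```

```text
t 14.15 F [0.7425, 0.3316, -1.3082] open 0.0198 to G0 (tool) [-0.0091 -0.0002  0.0001] turn [ 0.   -0.01  0.  ] q [0.5577, 0.5135, 0.3633, 1.9113, -0.9897, 0.6922, 0.1442]
```

>>> jog_arm(series=[[[0,0,0],[0,0,0],30],[[0,0,0],[0,0,0],45],[[0,0,0],[0,0,0],70],[[0,0,0],[0,0,0],100],[[0,0,0],[0,0,0],100],[[0,0,0],[0,0,0],100],[[0,0,0],[0,0,0],100]], newtons=30)

```text
t: 14.85
ee_pos: [0.5118, -0.474, 0.1157]
tcp_rot: [1.352, 0.901, -0.775]
ft_force: [0.9, 0.3, -0.8]
opening: 0.0854
```

```bash
python3 -c "
from h import *
rel();cv2.imwrite('pics/w14.png',cv2.resize(capture('wrist')[150:,150:430,::-1],None,fx=2,fy=2))"
```

```text
t 14.85 F [0.9488, 0.2922, -0.7801] open 0.0854 to G0 (tool) [-0.009  -0.0001  0.    ] turn [-0.  0. -0.] q [0.5578, 0.5135, 0.3634, 1.9112, -0.9897, 0.6921, 0.1442]
```

View pics/w14.png

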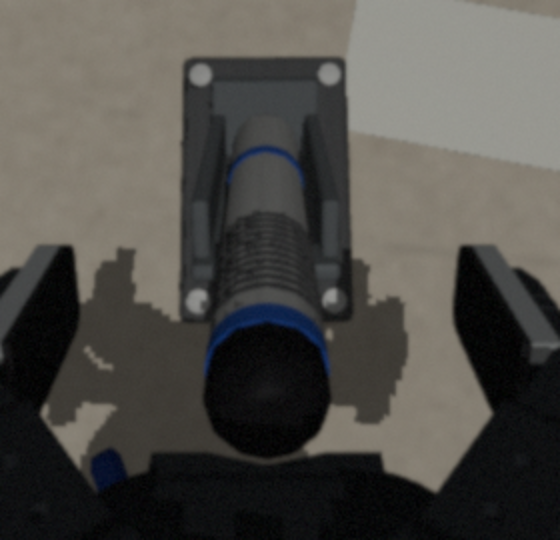

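The punch lies in the channel, symmetric between the walls, and the jaws are open. I'll back off along the axis.

>>> jog_arm(series=[[[0,0,0],[-0.01,0,0],100],[[0,0,0],[-0.03,0,0],100],[[0,0,0],[-0.04,0,0],100],[[0,0,0],[-0.04,0,0],100],[[0,0,0],[-0.03,0,0],100],[[0,0,0],[0,0,0],100],[[0,0,0],[0,0,0],100]])

```text
t: 15.6
ee_pos: [0.4419, -0.4805, 0.2494]
tcp_rot: [1.352, 0.899, -0.774]
ft_force: [0.8, 0.1, -0.4]
opening: 0.0855
```

```bash
python3 -c "
from h import *
rel()
w=calibration('wrist');a=capture('wrist')[:,:,::-1];s=capture('scene')[:,:,::-1];t=capture('top')[:,:,::-1]
for L in(.15,.16):print(L,proj(w,O+L*zt))
cv2.imwrite('pics/w15.png',a)
cv2.imwrite('pics/w15z.png',np.hstack([cv2.resize(a[120:270,220:360],(560,600),interpolation=2)]))
cv2.imwrite('pics/s15.png',s);cv2.imwrite('pics/t15.png',t)"
```

```text
t 15.6 F [0.7624, 0.132, -0.3938] open 0.0855 to G0 (tool) [ 1.42e-01 -5.00e-04 -1.00e-04] turn [ 0.01  0.06 -0.08] q [0.5268, 0.2996, 0.5017, 1.89, -0.7629, 0.8927, -0.022]
0.15 [282.73890207 212.52733537]
0.16 [282.7536359  216.86893921]
```

View pics/w15z.png

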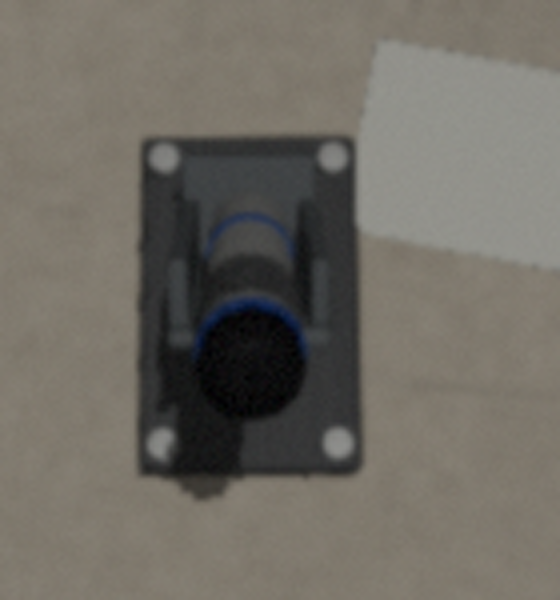

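View pics/s15.png

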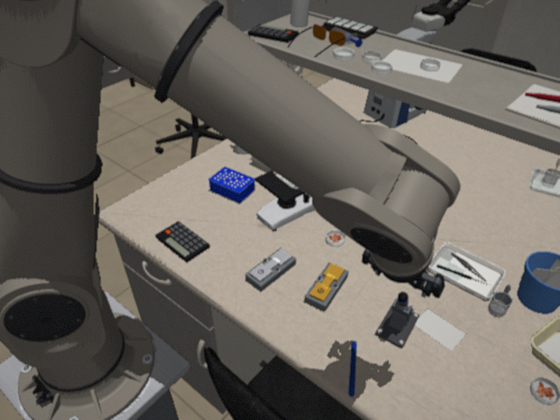

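View pics/t15.png

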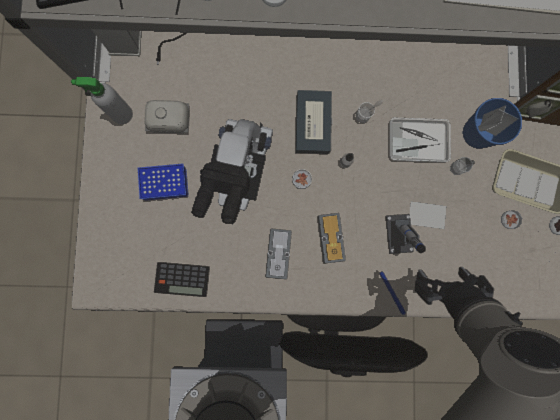

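The punch is in its rest with the cap at (282,210). For a seated punch that is 10 mm shorter I predict (283,212). The marker, dish, dropper and coupons look to be where they started.

```bash
python3 -c "
from h import *
print(env.sign_off())"
```

```text
the job is handed in; nothing more can be done
None
```

I took the punch from its rest, held it upright on the brass ring and pressed until its spring tripped. Then I laid it back in the rest, point down, let go, backed off and handed the job in. The clock stood at about 15.75 s of the 51 s allowed.

**Press:** At contact the punch's axis was within about 1 mm of the ring's measured centre, and the tip was at its expected height of 34 mm. The force rose about 8 N above the free weight. It was back near the free weight at the next reading, about 5 mm below first contact. After lifting, the scene camera showed no point out of the barrel.

**Return:** Before I let go, the gripper was within 0.2 mm of its original line and 9 mm further down the channel, because the tripped punch is 10 mm shorter. Afterwards the cap showed within about 2.5 pixels of where a seated, tripped punch should be. The coupons and bystanders looked unmoved by eye in the last scene and top pictures. At the end the arm touched nothing.

**Where the checks disagreed:**
- **Ring and rest positions:** these differed by about 1–2 mm between cameras, except one ring reading, 3 mm off, taken while the arm was still settling, which I repeated.
- **End of the barrel:** it appeared about 8 mm higher than a plain 15 mm point would give. I took that to be a tapered nose, since the knurled band and the height at contact agreed with the given sizes.
- **Point on the ring:** the brass point could not be made out against the brass coupon, so its place in the ring rests on the barrel's axis and not on seeing the tip.

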